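Turn the mug's warming plate up and the jar's off

ROBOT

A 6-joint arm with a two-finger parallel gripper is mounted at the origin on a cart in front of the work surface, level with it; the furniture and walls round the work are solid. World frame = base frame: x ahead of the robot, y to its left, z up, the work surface at z = 0. Lengths are in mm, angles in rad, forces in N, time in s.
With the tool pointing down it reaches from about 400 to 925 mm from the base axis. Payload 12.5 kg.
Tool frame: the origin (TCP) lies midway between the tips of the shut fingers; the grasp point (between the pads) lies 19 mm behind it (env.tcp_to_grasp is the distance from the TCP to the grasp point, in mm); z points along the fingers, y is the line along which they close (so a half turn about z gives the same grasp; the last joint's range is limited). The gripper opens to 95 mm and grips with 3 to 60 N. Pads are 20 mm wide; open, the fingers measure 119 mm over their backs; the gripper's body (75 mm by 180 mm) begins 59 mm behind the grasp point.
Start: joints at [-1.213, 0.491, 1.559, -0, 1.092, -0.106], TCP at [279.618, -558.982, 214.661] pointing down, gripper open.
Joint ranges: [-3.1, 3.1], [-0.84, 2.19], [0.05, 2.79], [-1.13, 4.28], [0.06, 2.93], [-2.69, 2.69]. Speed limits (rad/s): [2.22, 2.22, 2.79, 3.14, 3.14, 3.14].

INTERFACE

Orientations are given as [roll, pitch, yaw] about the fixed x, y, z axes, in that order (R = Rz(yaw) Ry(pitch) Rx(roll)).
In Python, from cell import env gives the robot as it stands. The module is installed in compiled form; this text tells all that it offers.
- The arm moves only by the tool step_arm, never from a script. Its argument "plan" is a list that holds one entry, the list of rows, each a list of 5 numbers: the shift along the tool's x, y, z in mm, then the turn about the tool's z in degrees, then the opening, from -1 (shut) to 1 (fully open). A call has 1 to 8 rows; each row is the pose to reach, as a shift and turn from the pose commanded when the call began, along the tool's axes at that moment; what a row does not reach only later rows make up. A row lasts 1/12 s, in which the tool goes at most 41.7 mm and 7.16 degrees, less where a joint would pass 70% of its speed; a pose out of reach is approached as far as the arm can. A call with a gripper value outside its range is refused whole. The fingers move at their own pace and stop on an object; the grip force is fixed at half the most. Time passes only in rows, so rows that repeat a pose let the fingers close. It gives the time, the measured TCP pose, the force, the opening and the grip force at its end, in the units of the state.
- env.state(): the state, without advancing time (a new reading comes with each control period).
- env.read_camera(name): name is "scene" or "side" or "wrist"; returns the picture (480x640x3 uint8, blue, green, red); there is no depth.
- env.get_calibration(name): a dict with "K" (3x3 intrinsics, pixels), "D" ([k1, k2, p1, p2, k3] as OpenCV has them; the pictures are not rectified), "extrinsics" (4x4, takes a point from world to camera coordinates). Camera axes: x right, y up, looking along -z (the intrinsics and any distortion apply to the point x, -y, -z); pixel columns grow to the right and rows downward; lengths in mm; the calibration is good to about 2 mm. A picture is of the moment at which its call begins: read the wrist's pose just before it. get_calibration takes no time and is no camera call; for the wrist camera it gives the pose at the moment of the call.
- env.job_done(): hands the job in; it is judged then, once.
The state is a dict: "t": time; "joints": joint angles; "qvel": joint speeds; "tau": joint torques, N m; "eef_pos": TCP position; "tcp_rot": TCP orientation; "ft_force": force on the tool from outside, world axes, zero at the start; "moment": the same for the moment, N m; "opening": opening from 0.0 (shut) to 1.0 (fully open); "grip_force": force on a finger pad.
Only numpy, scipy, OpenCV 4.12 (cv2) and the standard library are available. Lean on these libraries where they do the work, as an engineer would, in place of code of your own. Each camera call takes 0.05 s, during which the arm holds its last target. There are 200 camera calls.

TASK

Both plates of the warming hob are on low. With a fingertip on the dials in front of them, turn the dial of the plate that carries the mug one click clockwise to high, and the dial of the plate that carries the honey jar one click anticlockwise to off. Do not grasp, lift or shift the mug, the jar or anything else on the table.

Things in the scene. Friction and masses are not known exactly. Their poses are not given: they have to be found in the camera images.
- hob: Two-plate electric warming hob, fixed: steel body, grey deck 45 mm above the table. Origin at table level; body from x = -165 to +145 mm, y = -190 to +190 mm in its frame; x points from the dials to the plates (away from the robot), y left. Dial axes at x = -105 mm, y = +95 (left) and -95 mm (right); plates 175 mm behind them.
- dial_left_top (a point): Centre of the left dial's flat top face, 60 mm above the table, z up. Low black disc, 92 mm across, upright axis, knurled bevelled edge, top face 82 mm across and 11 mm above its collar. Press a fingertip on the top 25 to 33 mm off-centre and stroke round the axis. Sprung: sinks from 1.5 N on at 1.5 N/mm, at most 5 mm (9 N); turns at any depth, 4 to 9 N gives enough friction.
- dial_left (a joint): Angle of the left dial (rad), growing clockwise from above; starts near 0. Detents: off -0.7, low 0, high 0.7; end stops at -0.82 and 0.82. Past half way it snaps into the next detent and stays (peak 0.05 N m, about 2 N at the fingertip). White pointer line: at 0 straight towards the left plate behind it, which it controls; off is left of that, high right.
- dial_right_top (a point): Centre of the right dial's flat top face, 60 mm above the table, z up. Low black disc, 92 mm across, upright axis, knurled bevelled edge, top face 82 mm across and 11 mm above its collar. Press a fingertip on the top 25 to 33 mm off-centre and stroke round the axis. Sprung: sinks from 1.5 N on at 1.5 N/mm, at most 5 mm (9 N); turns at any depth, 4 to 9 N gives enough friction.
- dial_right (a joint): Angle of the right dial (rad), growing clockwise from above; starts near 0. Detents: off -0.7, low 0, high 0.7; end stops at -0.82 and 0.82. Past half way it snaps into the next detent and stays (peak 0.05 N m, about 2 N at the fingertip). White pointer line: at 0 straight towards the right plate behind it, which it controls; off is left of that, high right.
- plate_left (a point): Centre of the top face of the left warming plate, a dark steel disc 124 mm across and 10 mm above the deck, 175 mm behind the left dial.
- plate_right (a point): Centre of the top face of the right warming plate, the same, behind the right dial.
- mug: White mug with a handle, 86 mm across, 124 mm with the handle, 107 mm tall, loose, standing on one of the plates. Origin at the centre of its underside.
- honey: Round honey jar with a black lid, 63 mm across, 94 mm tall, loose, standing on the other plate. Origin at the centre of its underside.
- pepper: Pepper shaker, 44 mm across, 90 mm tall, loose, beside the hob. Origin at its underside. Not to be disturbed.
- salt: Salt shaker, 44 mm across, 90 mm tall, loose, beside the hob. Origin at its underside. Not to be disturbed.
- bulb: Bulb of garlic, 53 mm, loose, beside the hob. Origin at its underside. Not to be disturbed.
- teaspoon: Metal spoon 191 mm long, 16 mm high, lying beside the hob. Origin at its underside. Not to be disturbed.
Not all that is in view belongs to the job. Leave any orange look-alike of the mug alone.

How it is judged:
By the outcome, as a careful person would: the job done as asked, in the order asked, and still so for the second after the job is handed in, with the robot touching nothing.
It also fails if it takes over 56 s, if anything falls off the work surface, if the arm or the gripper's body presses on something with over 40 N, if the wrist force passes 120 N, or if a joint passes its speed limit or range.

## Working session

There is one attempt and no reset: what is moved stays moved. The work goes in short steps, Python scripts to look and compute and a tool call to move; the robot and the scene stay as the last step left them, time stands still between calls to the robot, and variables do not carry over. Pictures are saved under pics/ and viewed, at most 10 in all, crops included, and the job is handed in when it is done.

Besides the shell and the picture viewer there is one more tool, called after ">>>" by a JSON object that holds its "api" and its "payload". step_arm: Moves the arm, as the interface text tells. Its arguments: {"type":"object","properties":{"plan":{"type":"array"}},"required":["plan"]}

```bash
mkdir -p pics; python3 - <<'E'
from cell import env
import cv2
s=env.state();print(s)
for n in("scene","side"):
    cv2.imwrite(f"pics/{n}1.png",env.read_camera(n))
    c=env.get_calibration(n);print(n,c)
E
```

```text
{'t': 0.0, 'joints': array([-1.21259442e+00,  4.91583421e-01,  1.55944126e+00,  7.32875904e-06,
        1.09170002e+00, -1.05597729e-01]), 'qvel': array([-0.00109909,  0.00169718, -0.00211638,  0.0005666 ,  0.00191643,
       -0.00102115]), 'tau': array([-2.14546228e-03, -6.12647223e+01, -2.58177495e+01,  6.91601657e-02,
        4.83653520e-02, -1.07395133e-04]), 'eef_pos': array([ 279.5322685 , -558.73745208,  214.04974347]), 'tcp_rot': array([-3.14046759e+00, -1.25784085e-04,  4.63796188e-01]), 'ft_force': array([-0.11980687, -0.71470489,  0.14323226]), 'moment': array([-0.01182808, -0.06766726, -0.0464857 ]), 'grip_force': 0.0, 'opening': 0.996424579431041}
scene {'K': array([[561.02659369,   0.        , 317.46830041],
       [  0.        , 561.02659369, 244.78973085],
       [  0.        ,   0.        ,   1.        ]]), 'D': array([-0.17518323,  0.        ,  0.        ,  0.        ,  0.        ]), 'extrinsics': array([[-6.15795246e-01, -7.87900655e-01, -2.96170136e-03,
         3.75583759e+02],
       [ 3.03922206e-01, -2.40999522e-01,  9.21710650e-01,
        -2.21143359e+02],
       [-7.26930194e-01,  5.66684910e-01,  3.87866865e-01,
        -9.70989130e+02],
       [ 0.00000000e+00,  0.00000000e+00,  0.00000000e+00,
         1.00000000e+00]])}
side {'K': array([[506.41651127,   0.        , 310.15522354],
       [  0.        , 506.41651127, 234.63928032],
       [  0.        ,   0.        ,   1.        ]]), 'D': array([0.02693759, 0.        , 0.        , 0.        , 0.        ]), 'extrinsics': array([[ 9.88674542e-01, -1.49957647e-01,  5.94587540e-03,
        -5.85173724e+02],
       [ 9.56688655e-02,  6.60282745e-01,  7.44898761e-01,
        -1.14411312e+02],
       [-1.15629225e-01, -7.35893606e-01,  6.67151019e-01,
        -1.01131391e+03],
       [ 0.00000000e+00,  0.00000000e+00,  0.00000000e+00,
         1.00000000e+00]])}
```

View pics/scene1.png

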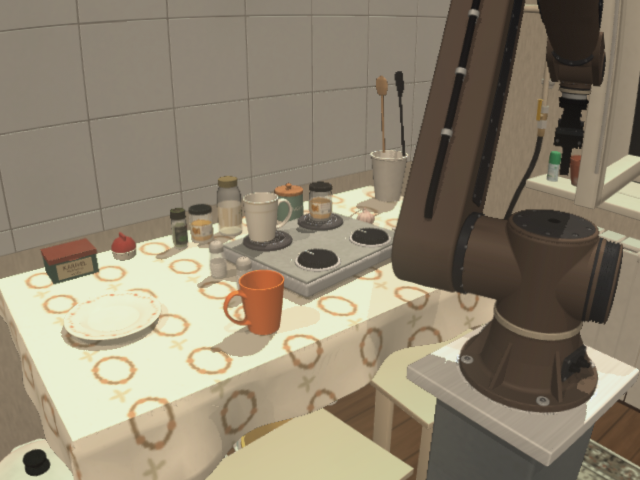

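View pics/side1.png

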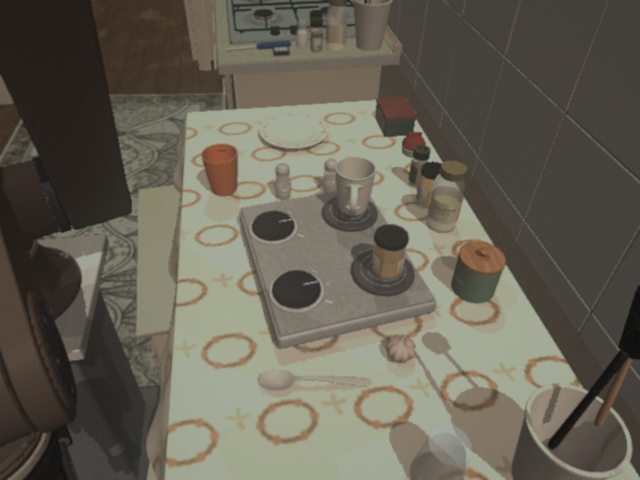

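The mug (355,185) stands on the far plate, which is the left one, and the honey jar (390,252) on the near, right plate. The dials are at about (274,226) on the left and (297,291) on the right in the side view, and (318,259) and (370,237) in the scene view.

```bash
cat > h.py <<'E'
import cv2,numpy as np
from cell import env
def ray(c,uv):
    E=c["extrinsics"];R=E[:3,:3];o=-R.T@E[:3,3]
    p=cv2.undistortPoints(np.array([[uv]],float),c["K"],c["D"])[0,0]
    return o,R.T@np.array([p[0],-p[1],-1])
def hit(c,uv,z):
    o,d=ray(c,uv);return o+d*(z-o[2])/d[2]
def proj(c,P):
    E=c["extrinsics"];q=(E[:3,:3]@np.array(P,float).T).T+E[:3,3];q=q*[1,-1,-1]
    return cv2.projectPoints(q,np.zeros(3),np.zeros(3),c["K"],c["D"])[0][:,0]
def dial(n,im,uv,w=45,z=60):
    c=env.get_calibration(n);x0,y0=uv[0]-w,uv[1]-w
    g=cv2.cvtColor(im[y0:y0+2*w,x0:x0+2*w],cv2.COLOR_BGR2GRAY)
    m=(g<45).astype(np.uint8);m=cv2.morphologyEx(m,cv2.MORPH_CLOSE,np.ones((5,5)))
    cs,_=cv2.findContours(m,cv2.RETR_EXTERNAL,cv2.CHAIN_APPROX_NONE)
    b=[k for k in cs if cv2.pointPolygonTest(k,(float(w),float(w)),False)>=0]
    if not b:return None
    h=cv2.convexHull(b[0])[:,0]+[x0,y0]
    W=np.array([hit(c,p,z)[:2] for p in h])
    (cx,cy),r=cv2.minEnclosingCircle(W.astype(np.float32))
    return np.round([cx,cy,r,*W.min(0),*W.max(0)],1)
E
python3 - <<'E'
from h import *
for n,ps in(("side",[(274,226),(297,291)]),("scene",[(316,260),(368,238)])):
    im=cv2.imread(f"pics/{n}1.png")
    for p in ps: print(n,p,dial(n,im,p,38 if n=="side" else 30),hit(env.get_calibration(n),p,60).round(0))
E
```

```text
side (274, 226) None [523.  58.  60.]
side (297, 291) None [ 547. -132.   60.]
scene (316, 260) None [503.  88.  60.]
scene (368, 238) None [527. -94.  60.]
```

```bash
python3 - <<'E'
from h import *
a=cv2.imread("pics/side1.png")[195:335,230:410];b=cv2.imread("pics/scene1.png")[205:295,220:400]
a=cv2.resize(a,None,fx=4,fy=4,interpolation=2)[:,:720];b=cv2.resize(b,None,fx=4,fy=4,interpolation=2)
cv2.imwrite("pics/ca.png",a);cv2.imwrite("pics/cb.png",b)
E
```

```text
(no output)
```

View pics/ca.png

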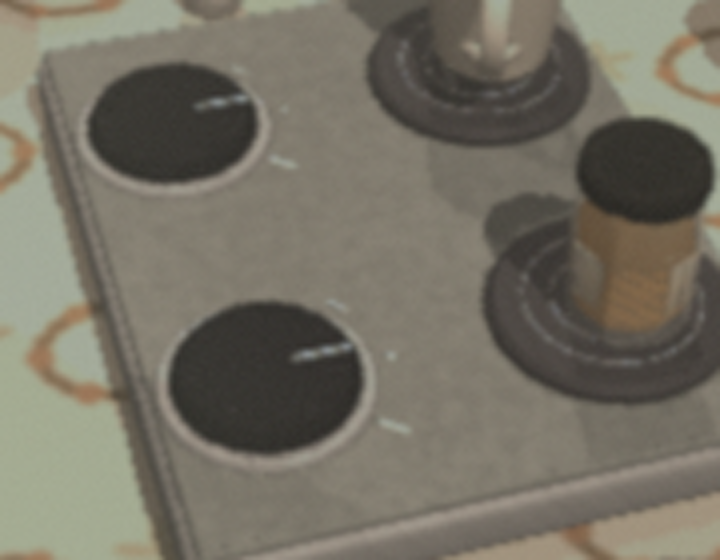

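View pics/cb.png

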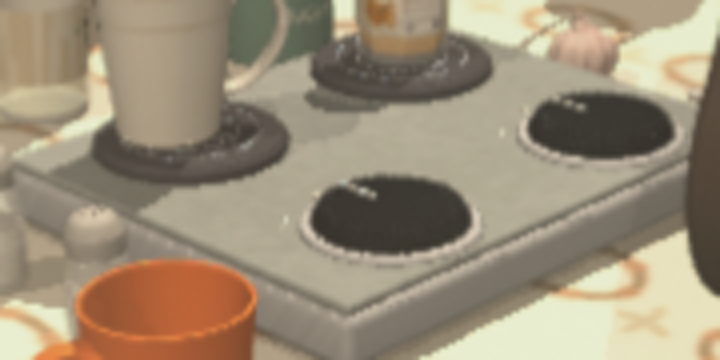

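The side crop puts the dial tops at about (273.3,226) and (296.5,289.5). The scene crop puts them at about (318,258.5) and (370.3,236.5). Both pointers show low, and the mug is on the left plate.

```bash
python3 - <<'E'
from h import *
A,B=env.get_calibration("side"),env.get_calibration("scene")
for p,q in(((273.3,225.8),(318,258.5)),((296.5,289.3),(370.3,236.5))):
    print(hit(A,p,60).round(1),hit(B,q,60).round(1))
    o1,d1=ray(A,p);o2,d2=ray(B,q)
    s=np.linalg.lstsq(np.c_[d1,-d2],o2-o1,rcond=None)[0]
    print((o1+s[0]*d1).round(1),(o2+s[1]*d2).round(1))
for p,z in(((210,211),0),((240.5,208),45),((279.5,333),45)): print(hit(A,p,z).round(1))
L,R=hit(A,(273.3,225.8),60),hit(A,(296.5,289.3),60)
print(np.hypot(*(L-R)[:2]), "yaw",np.degrees(np.arctan2(-(L-R)[0],(L-R)[1])))
print(proj(B,[L,R]))
E
```

```text
[521.3  58.5  60. ] [506.3  79.2  60. ]
[521.9  67.9  51.9] [521.3  67.5  51.4]
[ 546.6 -127.3   60. ] [ 530.4 -104.8   60. ]
[ 547.4 -119.8   51.5] [ 546.6 -120.3   51. ]
[381.9 203.    0. ]
[455.1 147.5  45. ]
[ 505.5 -210.7   45. ]
187.50760407869558 yaw 7.741380906137234
[[321.08340099 254.11244938]
 [372.46561749 232.55615854]]
```

>>> {"api": "step_arm", "payload": {"plan": [[[28, -23, 0, 0, -1], [56, -46, 0, 2, -1], [84, -69, 0, 4, -1], [112, -92, 0, 6, -1], [140, -115, 0, 8, -1], [168, -138, 0, 10, -1], [196, -161, 0, 12, -1], [222, -186, 0, 14, -1]]]}}

```text
t: 0.77
eef_pos: [395.5, -291.7, 214.5]
tcp_rot: [-3.142, 0.0, 0.218]
ft_force: [0.5, -0.2, 0.1]
opening: 0.493
grip_force: 0.0
```

>>> {"api": "step_arm", "payload": {"plan": [[[21, -29, 0, 1, -1], [42, -59, 0, 2, -1], [63, -88, 0, 3, -1], [84, -117, 0, 4, -1], [105, -147, 0, 5, -1], [126, -176, 0, 5, -1], [147, -205, 0, 5, -1], [165, -235, 0, 5, -1]]]}}

```text
t: 1.43
eef_pos: [505.4, -26.2, 214.5]
tcp_rot: [3.142, 0.0, 0.132]
ft_force: [0.3, -0.8, -0.8]
opening: 0.004
grip_force: 0.0
```

>>> {"api": "step_arm", "payload": {"plan": [[[0, 0, 0, 0, -1], [0, 0, 0, 0, -1], [0, 0, 0, 0, -1]]]}}

```text
t: 1.68
eef_pos: [504.6, -28.2, 214.4]
tcp_rot: [3.142, 0.001, 0.133]
ft_force: [-0.2, 0.5, -0.1]
opening: 0.009
grip_force: 0.0
```

```bash
python3 - <<'E'
from h import *
import pickle
s=env.state();c=env.get_calibration("wrist");im=env.read_camera("wrist")
print(s["t"],s["eef_pos"],s["tcp_rot"],s["ft_force"])
cv2.imwrite("pics/w1.png",im);pickle.dump(c,open("w1.pkl","wb"))
print(proj(c,[(522,66,60),(547,-121,60)]).round())
E
```

```text
1.6833 [504.57333624 -28.19542982 214.38628599] [3.14151836e+00 6.10182572e-04 1.32846511e-01] [-0.20580955  0.49603571 -0.06766547]
[[219. 192.]
 [419. 192.]]
```

View pics/w1.png

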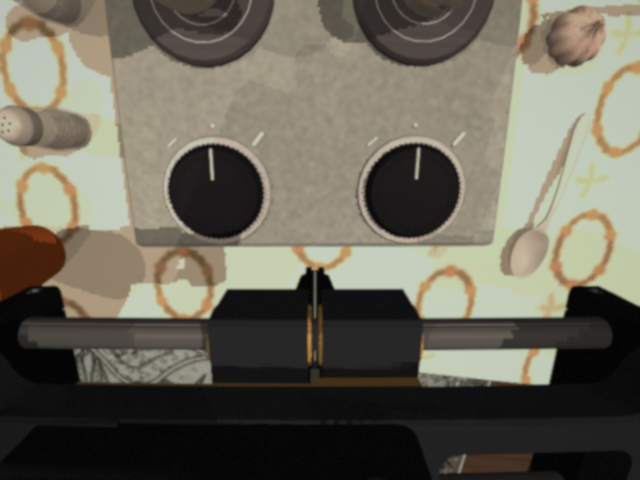

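The wrist view shows the left dial's black disc centred at about (216,191) and the right one at (413,190). The scene estimate is therefore good to a few mm.

```bash
python3 - <<'E'
from h import *
import pickle
c=pickle.load(open("w1.pkl","rb"));im=cv2.imread("pics/w1.png")
L,R=[dial("wrist",im,p,60,57) for p in((216,191),(413,190))]
l,r=hit(c,(216,191),58),hit(c,(413,190),58);d=l-r
print(L,R,l,r,np.hypot(*d[:2]),np.degrees(np.arctan2(-d[0],d[1])))
E
```

```text
[520.7  69.2  44.5 476.6  24.8 565.  113.7] [ 546.6 -115.7   44.5  502.5 -160.2  590.4  -71.6] [522.41964898  69.13536721  58.        ] [ 548.23331582 -115.89302949   58.        ] 186.8203762461677 7.942181200848356
```

>>> {"api": "step_arm", "payload": {"plan": [[[1, -28, 20, -5, -1], [2, -56, 40, -10, -1], [3, -84, 60, -15, -1], [3.5, -84, 85, -21, -1], [3.5, -84, 110, -21, -1], [3.5, -84, 130, -21, -1], [3.5, -84, 140, -21, -1], [3.5, -84, 140, -21, -1]]]}}

```text
t: 2.4
eef_pos: [496.4, 54.6, 73.0]
tcp_rot: [-3.14, 0.003, 0.497]
ft_force: [0.2, 0.6, 0.7]
opening: 0.007
grip_force: 0.0
```

>>> {"api": "step_arm", "payload": {"plan": [[[0, 0, 0, 0, -1], [0, 0, 4, 0, -1], [0, 0, 8, 0, -1], [0, 0, 11, 0, -1], [0, 0, 13, 0, -1], [0, 0, 13, 0, -1]]]}}

```text
t: 2.9
eef_pos: [497.2, 55.7, 61.5]
tcp_rot: [3.142, 0.0, 0.499]
ft_force: [-0.6, -0.3, -0.0]
opening: 0.007
grip_force: 0.0
```

>>> {"api": "step_arm", "payload": {"plan": [[[0, 0, 1.5, 0, -1], [0, 0, 3, 0, -1], [0, 0, 4, 0, -1], [0, 0, 4.5, 0, -1], [0, 0, 4.5, 0, -1], [0, 0, 4.5, 0, -1]]]}}

```text
t: 3.4
eef_pos: [497.4, 55.7, 57.4]
tcp_rot: [3.141, -0.0, 0.499]
ft_force: [-1.4, -1.1, 5.2]
opening: 0.008
grip_force: 2.9
```

>>> {"api": "step_arm", "payload": {"plan": [[[0, -1.5, 0.3, 3, -1], [0.3, -3.9, 0.4, 8, -1], [0.8, -6.8, 0.4, 14, -1], [1.7, -9.6, 0.4, 20, -1], [2.8, -12.3, 0.4, 26, -1], [4.3, -14.8, 0.4, 32, -1], [5.9, -17.2, 0.4, 38, -1], [7.2, -18.7, 0.4, 42, -1]]]}}

```text
t: 4.07
eef_pos: [494.7, 75.8, 57.0]
tcp_rot: [-3.141, -0.0, -0.24]
ft_force: [-1.9, 0.3, 6.3]
opening: 0.005
grip_force: 3.1
```

>>> {"api": "step_arm", "payload": {"plan": [[[0, 0, 0, 0, -1], [0, 0, 0, 0, -1], [0, 0, -3, 0, -1], [0, 0, -8, 0, -1], [0, 0, -20, 0, -1], [0, 0, -50, 0, -1], [0, 0, -80, 0, -1], [0, 0, -110, 0, -1]]]}}

```text
t: 4.73
eef_pos: [494.2, 75.5, 168.0]
tcp_rot: [3.141, 0.001, -0.234]
ft_force: [0.2, -0.4, -1.0]
opening: 0.004
grip_force: 0.0
```

>>> {"api": "step_arm", "payload": {"plan": [[[12, 30, -20, 0, -1], [24, 60, -40, 0, -1], [35, 88, -45, 0, -1], [35, 88, -45, 0, -1], [35, 88, -45, 0, -1]]]}}

```text
t: 5.15
eef_pos: [508.2, -19.3, 212.2]
tcp_rot: [3.142, -0.001, -0.237]
ft_force: [-0.3, -0.5, -0.9]
opening: 0.004
grip_force: 0.0
```

```bash
python3 - <<'E'
from h import *
s=env.state();im=env.read_camera("wrist")
print(s["t"],s["eef_pos"],s["tcp_rot"],s["ft_force"])
cv2.imwrite("pics/w2.png",im)
E
```

```text
5.15 [508.1654963  -19.33856853 212.17592594] [ 3.14154134e+00 -6.20648285e-04 -2.36918081e-01] [-0.30422334 -0.47364765 -0.87269959]
```

View pics/w2.png

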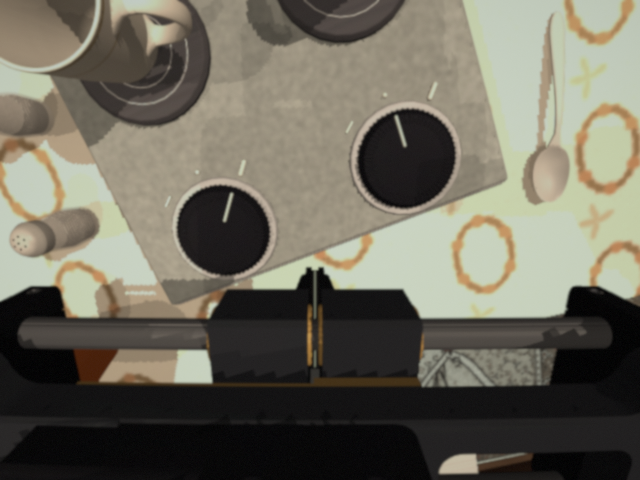

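The left pointer, at (229,207), now lines up with the high mark at (242,168). The right pointer is still on low at its middle mark. Next is the right dial.

>>> {"api": "step_arm", "payload": {"plan": [[[11, 29, 20, 0, -1], [22, 58, 40, 0, -1], [33, 87, 60, 0, -1], [33, 87, 90, 0, -1], [33, 87, 115, 0, -1], [33, 87, 130, 0, -1], [33, 87, 140, 0, -1], [33, 87, 145, 0, -1]]]}}

```text
t: 5.87
eef_pos: [519.6, -109.4, 65.2]
tcp_rot: [-3.141, 0.003, -0.233]
ft_force: [-0.5, 0.3, -0.0]
opening: 0.008
grip_force: 0.0
```

>>> {"api": "step_arm", "payload": {"plan": [[[0, 0, 0, 0, -1], [0, 0, 2, 0, -1], [0, 0, 4, 0, -1], [0, 0, 5, 0, -1], [0, 0, 5, 0, -1], [0, 0, 5, 0, -1]]]}}

```text
t: 6.37
eef_pos: [520.3, -110.5, 62.1]
tcp_rot: [3.141, -0.001, -0.234]
ft_force: [0.4, 0.5, -0.3]
opening: 0.006
grip_force: 0.0
```

>>> {"api": "step_arm", "payload": {"plan": [[[0, 0, 1.5, 0, -1], [0, 0, 3, 0, -1], [0, 0, 4.5, 0, -1], [0, 0, 5.2, 0, -1], [0, 0, 5.2, 0, -1], [0, 0, 5.2, 0, -1]]]}}

```text
t: 6.87
eef_pos: [520.3, -110.5, 56.8]
tcp_rot: [3.141, -0.001, -0.234]
ft_force: [-1.0, -0.3, 6.9]
opening: 0.004
grip_force: 3.3
```

>>> {"api": "step_arm", "payload": {"plan": [[[0, 1.5, 0, -3, -1], [0.3, 3.9, 0, -8, -1], [0.8, 6.8, 0, -14, -1], [1.7, 9.6, 0, -20, -1], [2.8, 12.3, 0, -26, -1], [4.3, 14.8, 0, -32, -1], [5.9, 17.2, 0, -38, -1], [7.2, 18.7, 0, -42, -1]]]}}

```text
t: 7.53
eef_pos: [523.1, -130.7, 56.9]
tcp_rot: [3.141, -0.0, 0.504]
ft_force: [-0.7, 1.1, 5.8]
opening: 0.008
grip_force: 3.2
```

>>> {"api": "step_arm", "payload": {"plan": [[[0, 0, 0, 0, -1], [0, 0, 0, 0, -1], [0, 0, -3, 0, -1], [0, 0, -8, 0, -1], [0, 0, -20, 0, -1], [0, 0, -50, 0, -1], [0, 0, -80, 0, -1], [0, 0, -110, 0, -1]]]}}

```text
t: 8.2
eef_pos: [522.3, -130.1, 167.7]
tcp_rot: [-3.141, 0.001, 0.499]
ft_force: [1.0, -0.3, -0.1]
opening: 0.003
grip_force: 0.0
```

>>> {"api": "step_arm", "payload": {"plan": [[[0, -30, -20, 5, -1], [0, -60, -40, 10, -1], [0, -90, -45, 15, -1], [0, -90, -45, 20, -1], [0, -90, -45, 20, -1], [0, -90, -45, 20, -1]]]}}

```text
t: 8.7
eef_pos: [479.8, -51.2, 211.7]
tcp_rot: [3.141, -0.0, 0.153]
ft_force: [0.4, -0.4, 0.1]
opening: 0.008
grip_force: 0.0
```

```bash
python3 - <<'E'
from h import *
s=env.state();im=env.read_camera("wrist")
print(s["t"],s["eef_pos"],s["tcp_rot"],s["ft_force"])
cv2.imwrite("pics/w3.png",im)
E
```

```text
8.7 [479.79858103 -51.23119247 211.72162679] [ 3.14132424e+00 -2.54729110e-04  1.52828513e-01] [ 0.36342859 -0.38141295  0.10951463]
```

View pics/w3.png

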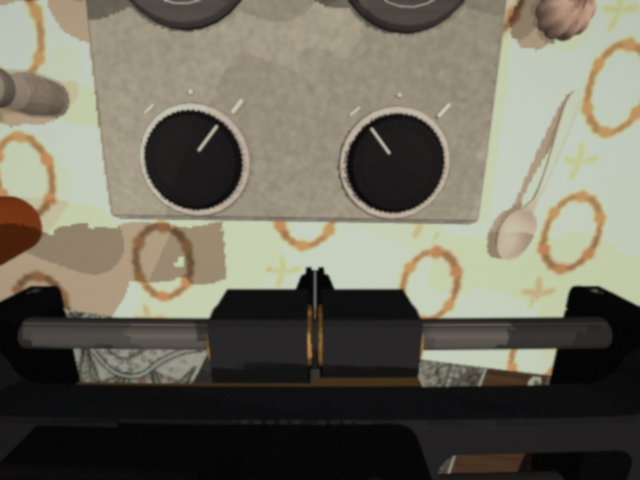

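The left pointer, at (208,138), is on its right mark (high). The right pointer, at (380,140), is on its left mark (off). The arm is clear of everything.

```bash
python3 -c "
from cell import env
print(env.job_done())"
```

```text
the job is handed in; nothing more can be done
None
```

The mug's dial (left) is now on high and the honey jar's dial (right) is on off, turned in that order; the last wrist picture confirms both, the arm touched nothing else, and the job was handed in about 9 s into the 56 s limit.

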